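# Slide a drill-guide plate under the sprung clips of a drilling jig

## Robot

A 6-joint arm with a two-finger parallel gripper is mounted at the origin on the work surface; the furniture and walls round the work are solid. World frame = base frame: x ahead of the robot, y to its left, z up, the work surface at z = 0. Lengths are in m, angles in rad, forces in N, time in s.
With the tool pointing down it reaches from about 0.325 to 0.9 m from the base axis. Payload 6.1 kg.
Tool frame: the origin (TCP) lies between the finger pads, 19 mm behind the fingertips; this is the grasp point; z points along the fingers, y is the line along which they close (so a half turn about z gives the same grasp; the last joint's range is limited). The gripper opens to 87 mm and grips with 3 to 60 N. Pads are 19 mm wide; open, the fingers measure 117 mm over their backs; the gripper's body (75 mm by 190 mm) begins 51 mm behind the grasp point.
Start: joints at [1.137, 0.22, 1.526, -0, 1.395, -0.126], TCP at [0.189, 0.596, 0.241] pointing down, gripper open.
Joint ranges: [-2.98, 2.98], [-0.91, 2.08], [0.09, 2.57], [-1.24, 4.39], [0.2, 2.65], [-2.68, 2.68]. Speed limits (rad/s): [2.57, 2.57, 3.01, 3.14, 3.14, 3.14].

## Interface

Orientations are given as a unit quaternion [x, y, z, w].
In Python, from plant import r, eyes gives the robot as it stands (r), with the cameras (eyes).
- The arm moves only by the shell command python3 nudge.py, which reads ROWS from standard input. ROWS is a JSON list of rows, 1 to 20 of them, each written [opening, [dx, dy, dz], turn]: the opening from 0.0 (shut) to 1.0 (fully open), then dx, dy, dz in units of 50 mm, then a turn about the tool's z in units of 0.2 rad; each row is the pose to reach, as a shift and turn from the pose commanded when the command began, along the tool's axes at that moment; what a row does not reach only later rows make up. A row lasts 1/12 s, in which the tool goes at most 0.0417 m and 0.125 rad, less where a joint would pass 70% of its speed; a pose out of reach is approached as far as the arm can. The fingers move at their own pace and stop on an object; the grip force is fixed at half the most. Time passes only in rows, so rows that do not move let the fingers close. It prints the time, the measured TCP pose, the force, the opening and the grip force at its end. Input that does not fit is refused with a message, and nothing moves.
- r.observe(): the state, without advancing time (a new reading comes with each control period).
- eyes.read_camera(name): name is "side" or "top"; returns the picture (384x512x3 uint8, blue, green, red); there is no depth.
- eyes.camera_info(name): a dict with "mtx" (3x3 intrinsics, pixels), "k1" (the pictures are not rectified: a ray, as slopes to the right and down, at radius r is drawn at 1 + k1 r^2 times it, then the intrinsics apply), "extrinsics" (4x4, takes a point from camera to world coordinates). Camera axes: x right, y down, z forward; pixel columns grow to the right and rows downward; lengths in m; the calibration is good to about 2 mm. A picture is of the moment at which its call begins. camera_info takes no time and is no camera call.
- r.sign_off(): hands the job in; it is judged then, once.
The state is a dict: "time": time; "joint_pos": joint angles; "joint_vel": joint speeds; "joint_efforts": joint torques, N m; "ee_pos": TCP position; "eef_rot": TCP orientation; "force": force on the tool from outside, world axes, zero at the start; "wrist_torque": the same for the moment, N m; "grip_width": opening from 0.0 (shut) to 1.0 (fully open); "gripper_force": force on a finger pad.
Only numpy, scipy, OpenCV 4.12 (cv2) and the standard library are available. Lean on these libraries where they do the work, as an engineer would, in place of code of your own. Each camera call takes 0.05 s, during which the arm holds its last target. There are 200 camera calls.

## Task

Pick up the aluminium drill-guide plate by its red grip, lay it flat on the open end of the plywood drilling jig, bevelled edge towards the two steel spring clips, and slide it along between the rails until both clips have ridden up over its raised ridge and snapped down behind it; then let go. Push gently: stop once the clips have snapped and at the latest when you feel the sprung blue stop pad, do not press the plate hard into the board, do not push on the jig or its clips with the gripper, and leave the bowl and the marking gauge where they are.

Things in the scene. Friction and masses are not known exactly. Their poses are not given: they have to be found in the camera images.
- plate: Loose aluminium drill-guide plate, 0.2 to 0.4 kg, 110 (x) x 66 (y) x 8 (z) mm, two brass bushes on top. Origin: centre of its underside; x points to its bevelled leading edge at x = +55 mm, which is 3 mm thick; the bevel climbs from there back to a cross ridge; behind the ridge the plate is 8 mm thick. A red upright grip stands near its rear end.
- grip (a point): Point inside the plate's red grip, at plate x = -35 mm, 30 mm above the plate's underside: a good place for the TCP, pinching across plate y with 30 N or more. The grip is a rib 36 mm long (x), 14 mm wide (y); its top is 40 mm above the plate's underside.
- ridge (a point): Middle of the top of the plate's cross ridge, at plate x = +29 mm, 14 mm above the underside. The ridge runs the full width and spans plate x = 27 to 31 mm, steep at the back. A clip drops behind it when the plate's origin is 23 mm short of the clip's nose.
- jig: Drilling jig fixed to the bench: plywood board 240 (x) x 130 (y) x 16 (z) mm. Origin: centre of the board's underside; x is the way the plate is slid, from the open end to the clip end. Two rails 7 mm high, straight from x = -28 to +52 mm, inner faces at y = +-34.5 mm (1.5 mm clearance a side), flare to +-43 mm at x = -60 mm. Home, the plate lies on the board, its x along jig x.
- entry (a point): Middle of the open end's edge on top of the board, at jig x = -120 mm, 16 mm above the bench. With the plate's leading edge at jig x = -40 mm (its grip at -130 mm) it lies in the flare, well short of the clips; its rear may overhang the open end.
- clip_zone (a point): Point of the board (jig x = +20 mm, on its top) where the clip noses are on average. The carriage with clips and stop pad was locked by the last user anywhere within +-16 mm of this along jig x; its setting is not measured and must be felt or seen. Noses at jig y = +-22 mm; face of the blue stop pad 34.5 mm beyond the noses, so it meets the plate 2.5 mm after the snap.
- clip_left (a joint): Hinge angle (rad) of the sprung steel clip at jig y = +22 mm: 0 = down at rest, nose 4 mm above the board; about 0.065 = on the 8 mm plate behind the ridge; about 0.16 = up on the ridge. Clips and posts reach 28 mm above the board, about 38 mm when raised. Pushing the bevel under both clips takes roughly 4 to 10 N; slipping off the ridge they tug it on.
- clip_right (a joint): The same for the sprung steel clip at jig y = -22 mm.
- bowl: Small black glazed bowl, 96 mm across, 56 mm high, loose bystander; origin at the centre of its underside.
- gauge: Wooden marking gauge, 55 x 200 x 70 mm, loose bystander; origin at the centre of its underside, its beam along its y.
- stop (a joint): How far (m) the sprung blue stop pad, 10 mm high, is pushed in along jig x: 0 = at rest. It starts to yield at about 4 N and takes about 4 N more for each mm; it bottoms at 11.5 mm. A push of 1 or 2 mm is harmless, more than 3 mm is ramming.

How it is judged:
By the outcome, as a careful person would: the job done as asked, in the order asked, and still so for the second after the job is handed in, with the robot touching nothing.
It also fails if it takes over 61 s, if anything falls off the work surface, if the arm or the gripper's body presses on something with over 40 N, if the wrist force passes 120 N, or if a joint passes its speed limit or range.

## Working session

There is one attempt and no reset: what is moved stays moved. The work goes in short steps, Python scripts to look and compute and a shell command to move; the robot and the scene stay as the last step left them, time stands still between calls to the robot, and variables do not carry over. Pictures are saved under pics/ and viewed, at most 10 in all, crops included, and the job is handed in when it is done.

```bash
ls; mkdir -p pics; python3 - <<'E'
from plant import r, eyes
import cv2
for n in("side","top"):
    cv2.imwrite(f"pics/{n}0.png",eyes.read_camera(n)); i=eyes.camera_info(n); print(n,i)
print(r.observe())
E
```

```text
nudge.py
pics
plant.py
side {'mtx': array([[356.30918294,   0.        , 255.33342945],
       [  0.        , 356.30918294, 185.5849058 ],
       [  0.        ,   0.        ,   1.        ]]), 'k1': -0.07204485984309215, 'extrinsics': array([[-9.97041413e-01,  4.67081657e-02, -6.10472556e-02,
         5.22886364e-01],
       [ 7.68655637e-02,  6.09204126e-01, -7.89279430e-01,
         8.05165158e-01],
       [ 3.24445619e-04, -7.91636710e-01, -6.10991992e-01,
         6.60538297e-01],
       [ 0.00000000e+00,  0.00000000e+00,  0.00000000e+00,
         1.00000000e+00]])}
top {'mtx': array([[488.00086878,   0.        , 255.66061865],
       [  0.        , 488.00086878, 182.13504694],
       [  0.        ,   0.        ,   1.        ]]), 'k1': -0.15843168630511004, 'extrinsics': array([[ 0.06047957, -0.97671379,  0.20584556,  0.21233265],
       [-0.99816301, -0.05991931,  0.00896036,  0.01550483],
       [ 0.00358241, -0.20600934, -0.97854347,  1.27617942],
       [ 0.        ,  0.        ,  0.        ,  1.        ]])}
{'time': 0.1, 'joint_pos': array([ 1.13687434e+00,  2.21211377e-01,  1.52750329e+00, -3.03822542e-06,
        1.39469204e+00, -1.26108743e-01]), 'joint_vel': array([-5.98146071e-04, -1.90702307e-04, -3.25431353e-03, -1.13120673e-03,
        2.49083295e-03,  5.61022524e-05]), 'joint_efforts': array([ 1.54224541e-03, -4.95947635e+01, -3.88515043e+01,  7.01237144e-02,
        5.16521651e-02, -1.32519412e-05]), 'ee_pos': array([0.18914423, 0.59513493, 0.24020341]), 'eef_rot': array([ 1.53299411e-01,  9.88179370e-01, -8.72112209e-04, -2.49238169e-04]), 'force': array([-0.67942855, -0.19652562, -0.08354714]), 'wrist_torque': array([-0.0134855 ,  0.02521157, -0.02807655]), 'gripper_force': 0.0, 'grip_width': 1.0007570859944739}
```

View pics/side0.png

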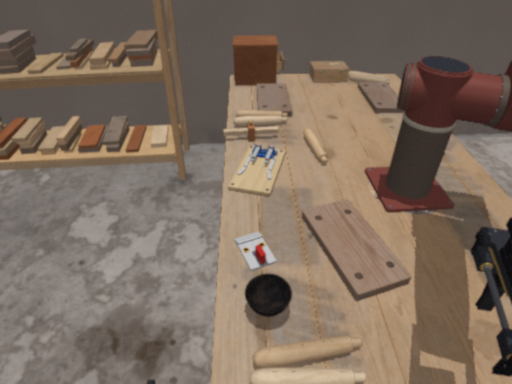

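View pics/top0.png

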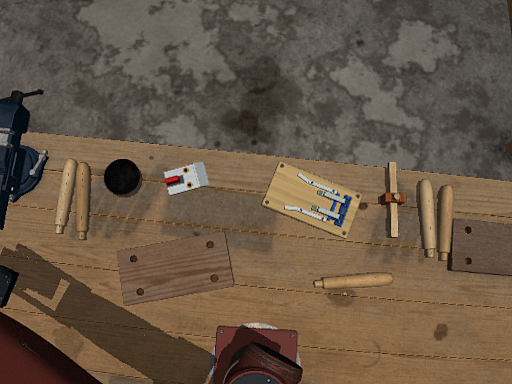

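The top view shows the plate at about (185,178), with its red grip at (172,181) and the bevel to the right. The jig is at (315,203), open end to the left and blue carriage at (345,210). The bowl is at (122,177) and the gauge at (392,198). Next I'll enlarge the image and measure.

```bash
cat > h.py <<'E'
import numpy as np, cv2
from plant import r, eyes
def ray(n,uv):
    i=eyes.camera_info(n); K=i["mtx"]
    p=cv2.undistortPoints(np.array(uv,float).reshape(-1,1,2),K,np.array([i["k1"],0,0,0.]))[:,0]
    E=i["extrinsics"]; return E[:3,3],np.c_[p,np.ones(len(p))]@E[:3,:3].T
def plane(n,uv,z):
    o,d=ray(n,uv); return o+d*((z-o[2])/d[:,2])[:,None]
def proj(n,P):
    i=eyes.camera_info(n);E=np.linalg.inv(i["extrinsics"])
    return cv2.projectPoints(np.array(P,float).reshape(-1,1,3),cv2.Rodrigues(E[:3,:3])[0],E[:3,3],i["mtx"],np.array([i["k1"],0,0,0.]))[0][:,0]
def tri(a,b):
    (o1,d1),(o2,d2)=ray("top",a),ray("side",b)
    d1,d2=d1[0],d2[0]; s=np.linalg.lstsq(np.c_[d1,-d2],o2-o1,rcond=None)[0]
    p,q=o1+s[0]*d1,o2+s[1]*d2; return (p+q)/2,np.linalg.norm(p-q)
def mask(im,lo,hi): return cv2.inRange(cv2.cvtColor(im,cv2.COLOR_BGR2HSV),np.array(lo),np.array(hi))
E
python3 - <<'E'
from h import *
t=cv2.imread("pics/top0.png");s=cv2.imread("pics/side0.png")
a=cv2.resize(t[150:250,150:380],None,fx=3.4,fy=3.4,interpolation=cv2.INTER_CUBIC)
b=cv2.resize(s[135:275,215:300],None,fx=4,fy=4,interpolation=cv2.INTER_CUBIC)
cv2.imwrite("pics/tc.png",a);cv2.imwrite("pics/sc.png",b)
def big(m):
    c=max(cv2.findContours(m,0,cv2.CHAIN_APPROX_NONE)[0],key=cv2.contourArea);M=cv2.moments(c);return c,(M['m10']/M['m00'],M['m01']/M['m00'])
R={}
for n,im in(("top",t),("side",s)):
    x0,x1,y0,y1=(150,220,150,210) if n=="top" else (225,290,225,272)
    m=np.zeros(im.shape[:2],np.uint8)
    hs=cv2.cvtColor(im,cv2.COLOR_BGR2HSV)
    red=(((hs[...,0]<10)|(hs[...,0]>170))&(hs[...,1]>150)&(hs[...,2]>80)).astype(np.uint8)*255
    m[y0:y1,x0:x1]=red[y0:y1,x0:x1]
    c,R[n]=big(m); print(n,"red",R[n],cv2.contourArea(c),cv2.minAreaRect(c))
    m[:]=0; pl=((hs[...,1]<50)&(hs[...,2]>100)).astype(np.uint8)*255
    m[y0:y1,x0:x1]=pl[y0:y1,x0:x1]; m=cv2.morphologyEx(m|(red*(m.shape[0]>0)&0),cv2.MORPH_CLOSE,np.ones((5,5)))
    c,_=big(m); rc=cv2.minAreaRect(c); print("plate",rc); print(plane(n,cv2.boxPoints(rc),0.008).round(4))
print(tri(R["top"],R["side"]))
E
```

```text
top red (171.22112211221122, 179.08250825082507) 50.5 ((171.3490447998047, 178.9716796875), (4.807619094848633, 13.873414993286133), 74.05460357666016)
plate ((185.6324005126953, 177.72491455078125), (24.809398651123047, 41.80311584472656), 75.46554565429688)
[[0.4943 0.279  0.008 ]
 [0.5298 0.1725 0.008 ]
 [0.4651 0.1505 0.008 ]
 [0.4302 0.2558 0.008 ]]
side red (260.0223463687151, 253.54934823091244) 89.5 ((259.9000244140625, 253.6999969482422), (17.708755493164062, 7.589466571807861), 71.56504821777344)
plate ((263.14959716796875, 247.0364990234375), (36.90824890136719, 49.979923248291016), 70.01689910888672)
[[0.5296 0.1745 0.008 ]
 [0.4034 0.1215 0.008 ]
 [0.3891 0.2436 0.008 ]
 [0.5041 0.2859 0.008 ]]
(array([0.46903803, 0.24877256, 0.02917082]), np.float64(0.00043416547773326015))
```

View pics/tc.png

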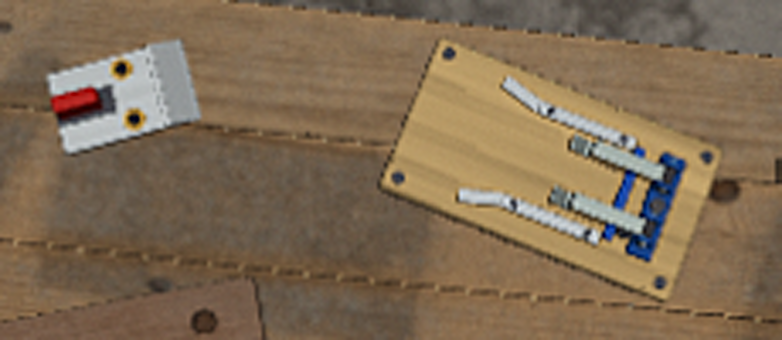

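View pics/sc.png

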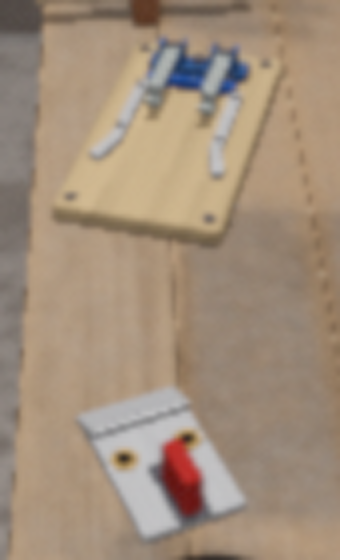

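The top crop shows the jig corners at about (443,38), (382,187), (668,300) and (720,150). The clip noses are at about (572,145) and (552,195), and the blue pad's front is near x=617. The side crop agrees: the plate's bevel faces the jig, and the rib is upright on the plate.

```bash
python3 - <<'E'
from h import *
t=cv2.imread("pics/top0.png");s=cv2.imread("pics/side0.png")
def quad(im,n,box,lo,hi):
    x0,x1,y0,y1=box
    m=np.zeros(im.shape[:2],np.uint8); m[y0:y1,x0:x1]=mask(im,lo,hi)[y0:y1,x0:x1]
    m=cv2.morphologyEx(m,cv2.MORPH_OPEN,np.ones((2,2)));m=cv2.morphologyEx(m,cv2.MORPH_CLOSE,np.ones((9,9)))
    c=max(cv2.findContours(m,0,2)[0],key=cv2.contourArea); return cv2.minAreaRect(c)
man=np.array([[443,38],[382,187],[668,300],[720,150]])/3.4+150-.35
W=plane("top",man,.016); print("manual\n",W.round(4),[np.linalg.norm(W[i]-W[(i+1)%4]).round(4) for i in range(4)])
sm=np.array([[143,40],[55,212],[217,240],[284,62]])/4.+[215,135]-.4
print("side\n",plane("side",sm,.016).round(4))
c=W.mean(0); e=(W[2]+W[3]-W[0]-W[1])[:2]; e/=np.linalg.norm(e); print(c,np.degrees(np.arctan2(e[1],e[0])))
c=W.mean(0)[:2]
def jig(P): d=P[:,:2]-c; return np.c_[d@e,d@[-e[1],e[0]]]
feat=np.array([[572,145],[552,195],[622,205],[612,190],[632,150],[668,165],[645,240],[503,83],[462,193],[545,110],[512,203],[628,140],[596,240]])/3.4+150-.35
for z in (.016,.021,.026): print(z,"\n",(jig(plane("top",feat,z))*1000).round(1).tolist())
E
```

```text
manual
 [[ 0.5393 -0.0341  0.016 ]
 [ 0.4184  0.0069  0.016 ]
 [ 0.3441 -0.2165  0.016 ]
 [ 0.4631 -0.2544  0.016 ]] [np.float64(0.1277), np.float64(0.2354), np.float64(0.125), np.float64(0.2331)]
side
 [[ 0.4578 -0.2617  0.016 ]
 [ 0.5383 -0.0238  0.016 ]
 [ 0.4231  0.0177  0.016 ]
 [ 0.3406 -0.2167  0.016 ]]
[ 0.44123437 -0.12451684  0.016     ] -108.73850704974207
0.016 
 [[7.0, 22.3], [6.6, -20.2], [59.6, -7.0], [48.3, 1.0], [51.8, 36.3], [82.0, 35.9], [85.7, -25.8], [-60.5, 47.9], [-58.3, -44.9], [-22.4, 40.3], [-19.8, -37.6], [46.1, 42.6], [50.5, -40.0]]
0.021 
 [[6.7, 21.2], [6.3, -21.1], [59.1, -8.0], [47.9, -0.0], [51.3, 35.2], [81.5, 34.7], [85.1, -26.7], [-60.5, 46.7], [-58.3, -45.8], [-22.5, 39.1], [-20.0, -38.5], [45.7, 41.4], [50.1, -40.9]]
0.026 
 [[6.5, 20.1], [6.0, -22.1], [58.7, -9.1], [47.4, -1.1], [50.9, 34.0], [80.9, 33.5], [84.5, -27.7], [-60.5, 45.5], [-58.3, -46.6], [-22.7, 37.9], [-20.1, -39.4], [45.3, 40.2], [49.6, -41.8]]
```

Both views agree on the jig: centre (0.4406,-0.123), heading -108.9°, which matches the 240x130 mm size. The plate's grip is at (0.469,0.248) with plate heading -71.6°, and the triangulated height is 29 mm as expected. First I'll go above the grip.

The manual's scale: shifts go in units of 50 mm and turns go in units of 0.2 rad. Converting my numbers, -0.372 m is -7.44, -0.3 m is -6, 0.942 rad is 4.71.

```bash
cat >> h.py <<'E'
from scipy.spatial.transform import Rotation as Ro
def delta(target,ax):
    """tool-axis shift and turn from here to target, tool x at heading ax (deg)"""
    o=r.observe(); R=Ro.from_quat(o["eef_rot"]).as_matrix()
    a=np.degrees(np.arctan2(R[1,0],R[0,0]))
    print("t",o["time"],"pos",o["ee_pos"].round(4),"heading",a.round(2),"F",o["force"].round(1),"shift",(R.T@(np.array(target)-o["ee_pos"])).round(4),"turn",np.radians(a-ax).round(4))
E
python3 -c "
from h import *
delta([.469,.2483,.12],108.4)"
echo '[[1, [-2, -1.3, 0.6], 1.25], [1, [-4, -2.6, 1.2], 2.5], [1, [-6, -4, 1.8], 3.75], [1, [-7.44, -4.92, 2.4], 4.71], [1, [-7.44, -4.92, 2.4], 4.71], [1, [-7.44, -4.92, 2.4], 4.71], [1, [-7.44, -4.92, 2.4], 4.71], [1, [-7.44, -4.92, 2.4], 4.71], [1, [-7.44, -4.92, 2.4], 4.71], [1, [-7.44, -4.92, 2.4], 4.71], [1, [-7.44, -4.92, 2.4], 4.71], [1, [-7.44, -4.92, 2.4], 4.71], [1, [-7.44, -4.92, 2.4], 4.71], [1, [-7.44, -4.92, 2.4], 4.71], [1, [-7.44, -4.92, 2.4], 4.71], [1, [-7.44, -4.92, 2.4], 4.71]]' | python3 nudge.py
python3 -c "
from h import *
delta([.469,.2483,.031],108.4)"
```

```text
t 0.1 pos [0.1891 0.5951 0.2402] heading 162.36 F [-0.7 -0.2 -0.1] shift [-0.3718 -0.2455  0.1206] turn 0.9418
time: 1.43
ee_pos: [0.4687, 0.2498, 0.1216]
eef_rot: [0.584, 0.812, 0.0, 0.0]
force: [-0.0, -0.5, 0.2]
grip_width: 0.996
gripper_force: 0.0
t 1.4333 pos [0.4687 0.2498 0.1216] heading 108.51 F [-0.  -0.5  0.2] shift [-0.0016 -0.0002  0.0906] turn 0.002
```

In the tool's units: 0.09 m is 1.8, 0.085 m is 1.7.

```bash
echo '[[1, [-0.02, 0, 0.6], 0], [1, [-0.02, 0, 1.1], 0], [1, [-0.02, 0, 1.5], 0], [1, [-0.02, 0, 1.7], 0], [1, [-0.02, 0, 1.8], 0], [1, [-0.02, 0, 1.8], 0], [1, [-0.02, 0, 1.8], 0]]' | python3 nudge.py
echo '[[0, [0, 0, 0], 0], [0, [0, 0, 0], 0], [0, [0, 0, 0], 0], [0, [0, 0, 0], 0], [0, [0, 0, 0], 0], [0, [0, 0, 0], 0], [0, [0, 0, 0], 0], [0, [0, 0, 0], 0], [0, [0, 0, 0], 0], [0, [0, 0, 0], 0]]' | python3 nudge.py
```

```text
time: 2.02
ee_pos: [0.4702, 0.2482, 0.0322]
eef_rot: [0.585, 0.811, 0.001, 0.0]
force: [1.0, 0.7, 1.5]
grip_width: 0.997
gripper_force: 0.0
time: 2.85
ee_pos: [0.4696, 0.2475, 0.0312]
eef_rot: [0.585, 0.811, -0.0, -0.0]
force: [-0.4, -0.7, 0.0]
grip_width: 0.325
gripper_force: 0.0
```

In the tool's units: -0.06 m is -1.2, -0.05 m is -1.

```bash
echo '[[0, [0, 0, 0], 0], [0, [0, 0, 0], 0], [0, [0, 0, 0], 0], [0, [0, 0, 0], 0], [0, [0, 0, 0], 0], [0, [0, 0, 0], 0]]' | python3 nudge.py
echo '[[0, [0, 0, -0.2], 0], [0, [0, 0, -0.6], 0], [0, [0, 0, -1], 0], [0, [0, 0, -1.2], 0], [0, [0, 0, -1.2], 0], [0, [0, 0, -1.2], 0]]' | python3 nudge.py
python3 - <<'E'
from h import *
for n in("side","top"):
    im=eyes.read_camera(n); cv2.imwrite(f"pics/{n}1.png",im)
s=cv2.imread("pics/side1.png")[150:300,200:310];t=cv2.imread("pics/top1.png")[130:230,120:270]
a=np.zeros((600,800,3),np.uint8); s=cv2.resize(s,None,fx=3,fy=3,interpolation=2);t=cv2.resize(t,None,fx=3,fy=3,interpolation=2)
a[:450,:330]=s;a[:300,340:790]=t;cv2.imwrite("pics/g1.png",a)
E
```

```text
time: 3.35
ee_pos: [0.4694, 0.2475, 0.0311]
eef_rot: [0.585, 0.811, -0.0, -0.0]
force: [-0.4, -1.9, 0.2]
grip_width: 0.158
gripper_force: 30.0
time: 3.85
ee_pos: [0.4701, 0.2477, 0.0918]
eef_rot: [0.585, 0.811, 0.001, 0.0]
force: [-0.2, -0.1, -2.1]
grip_width: 0.157
gripper_force: 30.0
```

View pics/g1.png

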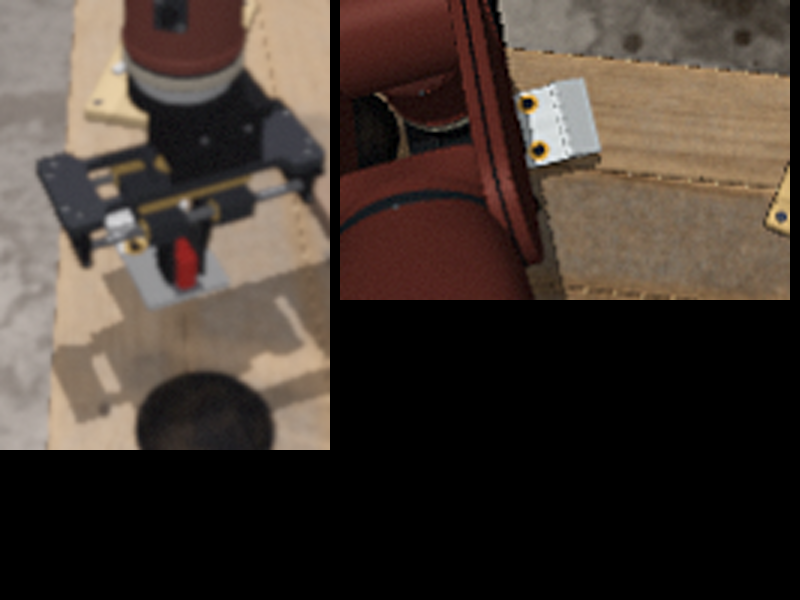

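The plate is held and roughly level. In top-camera pixels its leading-edge corners are at about (201.7,156) and (206.7,181.7). I'll check those against the TCP pose and work out the move to the jig.

```bash
python3 - <<'E'
from h import *
t=cv2.imread("pics/top1.png")
hs=cv2.cvtColor(t,cv2.COLOR_BGR2HSV)
c=np.array([[585,78],[600,155]]);px=(c-[340,0])/3+[120,130]
P=plane("top",px,.0918-.031+.003); print(P.round(4))
o=r.observe();m=P.mean(0)[:2]-o["ee_pos"][:2];print("lead from tcp",np.linalg.norm(m),np.degrees(np.arctan2(m[1],m[0])),"edge dir",np.degrees(np.arctan2(*(P[0]-P[1])[[1,0]])),np.linalg.norm(P[0]-P[1]))
J=np.array([.4406,-.123]);a=np.radians(-108.9);e=np.array([np.cos(a),np.sin(a)])
g=J-.150*e;print("hover grip",g); delta([*g,.092],71.1)
g=J-.130*e;print("entry grip",g)
E
```

```text
[[0.5275 0.1694 0.0638]
 [0.461  0.151  0.0638]]
lead from tcp 0.09062405758869571 -73.70266594926048 edge dir 15.478576888815903 0.06900273704656269
hover grip [0.48918761 0.0189128 ]
t 3.95 pos [0.4688 0.2472 0.0901] heading 108.39 F [ 0.3 -0.8 -2.5] shift [-0.2231 -0.0527 -0.0018] turn 0.6509
entry grip [ 4.82709264e-01 -8.90335242e-06]
```

In the tool's units: -0.223 m is -4.46, -0.215 m is -4.3, 0.651 rad is 3.255.

```bash
echo '[[0, [-0.4, -0.1, -0.2], 0.3], [0, [-1, -0.24, -0.2], 0.75], [0, [-1.6, -0.4, -0.2], 1.2], [0, [-2.2, -0.54, -0.2], 1.65], [0, [-2.8, -0.68, -0.2], 2.1], [0, [-3.4, -0.82, -0.2], 2.55], [0, [-4, -0.94, -0.2], 3], [0, [-4.3, -1.02, -0.2], 3.175], [0, [-4.46, -1.054, -0.1], 3.255], [0, [-4.46, -1.054, 0], 3.255], [0, [-4.46, -1.054, 0], 3.255], [0, [-4.46, -1.054, 0], 3.255], [0, [-4.46, -1.054, 0], 3.255]]' | python3 nudge.py
python3 - <<'E'
from h import *
for n in("side","top"):
    im=eyes.read_camera(n); cv2.imwrite(f"pics/{n}2.png",im)
s=cv2.imread("pics/side2.png")[110:240,210:310];t=cv2.imread("pics/top2.png")[140:250,210:370]
a=np.zeros((520,800,3),np.uint8); s=cv2.resize(s,None,fx=3,fy=3,interpolation=2);t=cv2.resize(t,None,fx=3,fy=3,interpolation=2)
a[:390,:300]=s;a[:330,310:790]=t;cv2.imwrite("pics/g2.png",a)
delta([.4892,.0189,.092],71.1)
E
```

```text
time: 5.03
ee_pos: [0.4895, 0.0205, 0.0907]
eef_rot: [0.813, 0.582, -0.0, -0.001]
force: [-0.3, 0.5, -1.5]
grip_width: 0.158
gripper_force: 30.0
t 5.1333 pos [0.4899 0.0203 0.0912] heading 71.2 F [-0.1 -0.1 -2.2] shift [-0.0016 -0.0003 -0.0008] turn 0.0018
```

View pics/g2.png

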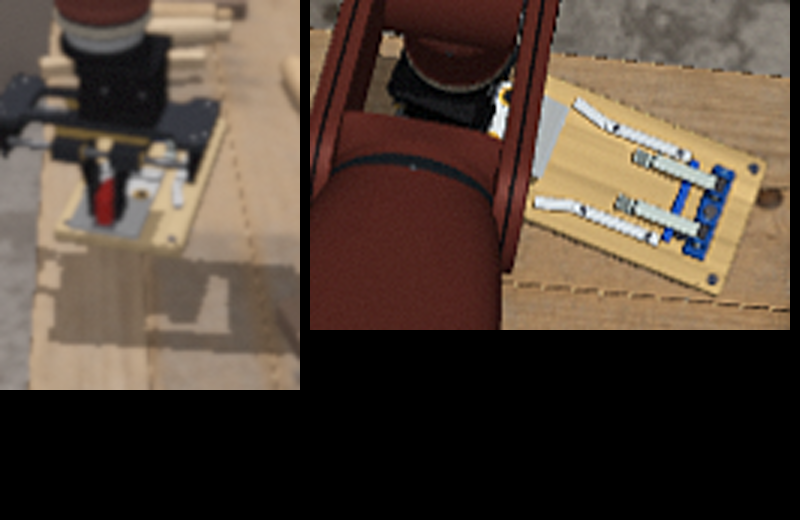

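The leading edge is visible in the top view, from its far corner at pixel (295.7,172.3) to near the arm at about (286,198). It sits between the rail flares. I'll check this in the jig frame.

```bash
python3 - <<'E'
from h import *
J=np.array([.4406,-.123]);a=np.radians(-108.9);e=np.array([np.cos(a),np.sin(a)]);n=np.array([-e[1],e[0]])
t=cv2.imread("pics/top2.png")
px=np.array([[567,97],[540,178]]);px=(px-[310,0])/3+[210,140]-.3
for z in(.060,.063): 
    P=plane("top",px,z)[:,:2]-J; print((np.c_[P@e,P@n]*1000).round(1))
p=r.observe()["ee_pos"][:2]-J;print("tcp jig",p@e,p@n)
# rails now, rail top z 23 mm, white blobs' extent in jig frame
hs=cv2.cvtColor(t,cv2.COLOR_BGR2HSV);m=((hs[...,1]<30)&(hs[...,2]>190)).astype(np.uint8)
ys,xs=np.nonzero(m[160:240,285:345]);P=plane("top",np.c_[xs+285,ys+160],.023)[:,:2]-J;q=np.c_[P@e,P@n]*1000
for lo in range(-70,60,20):
    k=q[(q[:,0]>=lo)&(q[:,0]<lo+20)];
    for s in(1,-1):
        kk=k[k[:,1]*s>28]; print(lo,s,len(kk),kk.mean(0).round(1) if len(kk) else "", kk[:,0].min().round(1) if len(kk) else "",kk[:,0].max().round(1) if len(kk) else "")
E
```

```text
[[-66.5  40.8]
 [-62.  -33.2]]
[[-66.5  40.1]
 [-62.  -33.7]]
tcp jig -0.15155776397605997 0.0002692812915897599
-70 1 14 [-56.2  45.1] -63.8 -50.1
-70 -1 11 [-54.5 -45.6] -58.7 -50.5
-50 1 24 [-40.3  44.4] -49.2 -30.6
-50 -1 27 [-40.5 -42.5] -49.5 -30.2
-30 1 18 [-20.7  40.9] -29.6 -10.6
-30 -1 16 [-21.2 -38. ] -29.3 -10.5
-10 1 22 [-0.  40.4] -9.6 9.4
-10 -1 26 [ -0.6 -37.8] -10.0 9.8
10 1 25 [20.5 39.4] 10.3 29.8
10 -1 22 [ 19.9 -37.9] 10.7 29.0
30 1 29 [39.4 36.6] 30.3 49.7
30 -1 17 [ 39.9 -37.2] 30.5 49.3
50 1 13 [59.2 31.9] 50.6 69.6
50 -1 2 [ 50.7 -38.2] 50.2 51.1
```

```bash
cat >> h.py <<'E'
J=np.array([.4406,-.123]);_a=np.radians(-108.9);e=np.array([np.cos(_a),np.sin(_a)]);n=np.array([-e[1],e[0]])
def tojig(P): return np.c_[(P[:,:2]-J)@e,(P[:,:2]-J)@n]*1000
E
python3 - <<'E'
from h import *
t=cv2.imread("pics/top2.png");hs=cv2.cvtColor(t,cv2.COLOR_BGR2HSV)
print("S");print(hs[166:206:1,280:304,1])
E
```

```text
S
[[166 161 151  46 163 163 170 164 143 111 110 112 113 114  99  93  81  83
   89  96  92  91  95  97]
 [154 162 142  73 158 164 157 172 127 111 107 107 109 109 105 113  99  90
   87  92 100  99  96  99]
 [161 162 140  67 160 154 161 180 117 108 107 112 111 111 111 111 111 114
  115 113 109 103 104  96]
 [162 162  97 130 162 158 155 188 118 107 111 110 108 109 108 109 113 112
  112 114 113 110 103 106]
 [161 159  74 145 163 156 173 178 113 110 110 110 107 108 108 107 109 106
  110 111 111 115 111 114]
 [154 169  43 148 157 159 169 155  70  90 113 112 111 109 109 111 109 110
  114 115 115 115 110 112]
 [156 153  77 160 160 165 180  92  27  22  82 106 116 112 110 110 111 110
  126  52  76 116 116 113]
 [166 138  85 155 155 171 187  26  16  19   3  51  84 107 116 111 113 119
   77  24   8  51 112 117]
 [167 125  74 157 171 167 207   6  10   9  14  20   4  47  86 107 116 127
    9  15  13  19  29 107]
 [171 108 127 160 156 171 226  13  10   6   7   9  14  20   4  43  90 103
   27  15  11  11  19  12]
 [168  82 145 166 160 167 217  16   7   9   7   6  10  11  17  29  54 114
  127  14  17 
[... 2242 characters left out ...]
38 167 142 122  89  54  93 110 113 111 109 110 109 109 111 111 113
  109 115 112 112 112 110]
 [136 131 170 123 120 127 117 113 110 109 110 111 108 108 108 110 111 113
  113 109 115 110 115 113]
 [132 128 193 118 116 111 108 111 109 111 111 108 106 111 108 109 109 111
  110 109 112 112 112 110]
 [130 131 176 112 111 108 109 107 111 110 111 111 109 107 111 112 111 109
  108 112 112 109 110 110]
 [131 136 167 109 114 110 108 111 111 110 111 110 109 110 110 111 109 106
  111 109 109 110 111 110]
 [126 149 132 114 114 123 124 123 119 118 118 116 112 113 114 112 110 112
  109 111 112 109 109 109]
 [132 165 117 111 124  43  39  46  72  81  77 102 118 121 118 122 120 121
  115 112 115 111 111 111]]
```

```bash
python3 - <<'E'
from h import *
P=tojig(plane("top",[[295.9,176.2],[287.0,199.0]],.0912-.028));d=P[0]-P[1]
print(P.round(1),P.mean(0).round(1),np.linalg.norm(d),"yaw err",np.degrees(np.arctan2(-d[0],d[1])))
# side: corner visible + jig outline
E
```

```text
[[-61.3  30.4]
 [-60.6 -33.1]] [-60.9  -1.3] 63.50343482180189 yaw err 0.6439465916529602
```

In the same camera, the leading edge lies at jig x -61 and its middle at y -1.3 mm, yaw about 0.6°. The rails' middle is at y about +1.2, so I'll shift +2.4 mm in tool y while descending to just above the board.

In the tool's units: 0.04 m is 0.8, -0.014 m is -0.28.

```bash
echo '[[0, [-0.1, 0.02, 0.2], 0], [0, [-0.2, 0.048, 0.4], 0], [0, [-0.28, 0.048, 0.6], 0], [0, [-0.28, 0.048, 0.72], 0], [0, [-0.28, 0.048, 0.8], 0], [0, [-0.28, 0.048, 0.8], 0], [0, [-0.28, 0.048, 0.8], 0], [0, [-0.28, 0.048, 0.8], 0]]' | python3 nudge.py
echo '[[0, [0, 0, 0.02], 0], [0, [0, 0, 0.04], 0], [0, [0, 0, 0.04], 0], [0, [0, 0, 0.04], 0]]' | python3 nudge.py
echo '[[0, [0, 0, 0.01], 0], [0, [0, 0, 0.02], 0], [0, [0, 0, 0.02], 0], [0, [0, 0, 0.02], 0]]' | python3 nudge.py
```

```text
time: 5.8
ee_pos: [0.4881, 0.0053, 0.0515]
eef_rot: [0.814, 0.581, 0.0, 0.0]
force: [0.7, -0.1, -2.9]
grip_width: 0.156
gripper_force: 30.0
time: 6.13
ee_pos: [0.4878, 0.0053, 0.0493]
eef_rot: [0.814, 0.581, 0.0, 0.0]
force: [0.1, -0.6, -2.1]
grip_width: 0.156
gripper_force: 30.0
time: 6.47
ee_pos: [0.4877, 0.0053, 0.0482]
eef_rot: [0.814, 0.581, -0.0, -0.0]
force: [0.2, -0.1, -2.0]
grip_width: 0.158
gripper_force: 30.0
```

```bash
for i in 1 2; do echo '[[0, [0, 0, 0.008], 0], [0, [0, 0, 0.016], 0], [0, [0, 0, 0.016], 0], [0, [0, 0, 0.016], 0]]' | python3 nudge.py|egrep 'pos|force:|rot'; done
python3 - <<'E'
from h import *
t=eyes.read_camera("top");hs=cv2.cvtColor(t,cv2.COLOR_BGR2HSV);cv2.imwrite("pics/top3.png",t)
print(hs[170:206,286:306,1])
delta([0,0,0],71.1)
E
```

```text
ee_pos: [0.4877, 0.0053, 0.0474]
eef_rot: [0.814, 0.581, -0.0, -0.0]
force: [0.9, 1.6, -2.4]
gripper_force: 30.0
ee_pos: [0.4879, 0.0053, 0.0471]
eef_rot: [0.814, 0.581, 0.0, 0.0]
force: [-3.2, 0.9, 5.1]
gripper_force: 30.0
[[153 152 170  91  43 153 155 166 160 110 109 108 113 113 110 114 111 116
  115  99]
 [164 154 170  98 131 154 156 166 151 108 107 109 112 116 116 115 111 112
  113 114]
 [151 156 158  48 161 158 154 169 138 110 109 110 126  49  76 120 116 113
  111 112]
 [165 158 157  43 159 160 161 183 124 109 111 117  79  26   9  50 112 117
  112 110]
 [159 157 142  77 160 152 159 186 118 109 113 121  11  15  16  20  29 104
  119 112]
 [158 154 137  64 167 158 168 190 115 107 116 104  27  15  12  10  18  12
   74 119]
 [159 155 108 130 157 162 177 146 103 112 114 116 123  18  17   8  11  15
    5  73]
 [155 157 134 141 165 161 172 109  53  79 109 117 122 144   6  15  10  11
   14   4]
 [156 158  43 154 154 163 179  77  24   4  51  84 106 120 123  68  19  13
   10  12]
 [165 150  26 153 159 171 193  19  16  14  21   3  52  84 104 120 131  18
   15  11]
 [155 141  68 155 161 170 
[... 1594 characters left out ...]
 145 160 132  16  11  20  57 115 112 115 114 112 112 111 111 111 111
  111 109]
 [141 146 169  91  17  17  12  89 114 109 113 112 112 110 112 111 113 114
  113 111]
 [139 134 175  30  17  22  35 112 112 114 111 108 108 111 114 111 113 111
  112 110]
 [137 127 181  61  22  23  92 116 111 111 111 108 109 109 111 110 110 110
  114 113]
 [132 124 169 113  98  70 112 113 111 109 109 111 110 110 109 111 106 108
  113 111]
 [134 131 166 117 119 116 117 114 113 114 110 112 109 110 111 107 108 108
  112 110]
 [135 159 135  80  76 103 115 117 122 123 119 119 116 114 110 112 113 111
  110 111]]
t 7.1833 pos [0.4878 0.0053 0.0471] heading 71.1 F [-3.6  1.4  5.1] shift [-0.1631 -0.4598  0.0471] turn -0.0
```

```bash
python3 - <<'E'
from h import *
P=tojig(plane("top",[[301.0,180.8],[291.3,203.2]],.019));d=P[0]-P[1]
print(P.round(1),P.mean(0).round(1),np.linalg.norm(d),"yaw err",np.degrees(np.arctan2(-d[0],d[1])))
t=cv2.imread("pics/top3.png");hs=cv2.cvtColor(t,cv2.COLOR_BGR2HSV);m=((hs[...,1]<35)&(hs[...,2]>150)).astype(np.uint8)
ys,xs=np.nonzero(m[160:240,285:345]);q=tojig(plane("top",np.c_[xs+285,ys+160],.023))
for s in(1,-1):
    k=q[(q[:,0]>-22)&(q[:,0]<45)&(q[:,1]*s>33)];print(s,np.polyfit(k[:,0],k[:,1],1).round(4), [(k[:,1]*s)[abs(k[:,0]-x)<6].min().round(1) for x in(-15,0,15,30)])
E
echo '[[0, [0, 0, -0.01], 0], [0, [0, 0, -0.01], 0], [0, [0, 0, -0.01], 0]]' | python3 nudge.py
```

```text
[[-44.4  34.6]
 [-46.2 -30.9]] [-45.3   1.9] 65.4748119498163 yaw err -1.5318375651083933
1 [-5.50000e-03  4.05298e+01] [np.float64(36.7), np.float64(36.2), np.float64(36.2), np.float64(36.3)]
-1 [ 9.50000e-03 -3.82211e+01] [np.float64(33.2), np.float64(33.2), np.float64(33.1), np.float64(33.1)]
time: 7.43
ee_pos: [0.4879, 0.0052, 0.0472]
eef_rot: [0.814, 0.581, 0.0, 0.0]
force: [0.1, 1.0, 1.2]
grip_width: 0.162
gripper_force: 30.0
```

The plate lies in the flare, its middle at y +1.9 against the rails' middle at about +1.4. Sliding in.

In the tool's units: -0.02 m is -0.4, -0.018 m is -0.36.

```bash
echo '[[0, [-0.06, 0, 0], 0], [0, [-0.12, 0, 0], 0], [0, [-0.18, 0, 0], 0], [0, [-0.24, 0, 0], 0], [0, [-0.3, 0, 0], 0], [0, [-0.36, 0, 0], 0], [0, [-0.4, 0, 0], 0], [0, [-0.4, 0, 0], 0]]' | python3 nudge.py
echo '[[0, [-0.06, 0, 0], 0], [0, [-0.12, 0, 0], 0], [0, [-0.18, 0, 0], 0], [0, [-0.24, 0, 0], 0], [0, [-0.3, 0, 0], 0], [0, [-0.36, 0, 0], 0], [0, [-0.4, 0, 0], 0], [0, [-0.4, 0, 0], 0]]' | python3 nudge.py
```

```text
time: 8.1
ee_pos: [0.4811, -0.0143, 0.0471]
eef_rot: [0.814, 0.581, -0.0, 0.0]
force: [-0.2, -1.2, 0.6]
grip_width: 0.156
gripper_force: 30.0
time: 8.77
ee_pos: [0.4746, -0.0331, 0.0472]
eef_rot: [0.814, 0.581, -0.0, 0.0]
force: [-0.4, -1.4, 0.3]
grip_width: 0.163
gripper_force: 30.0
```

In the tool's units: -0.008 m is -0.16, -0.006 m is -0.12.

```bash
echo '[[0, [-0.04, 0, 0], 0], [0, [-0.08, 0, 0], 0], [0, [-0.12, 0, 0], 0], [0, [-0.16, 0, 0], 0], [0, [-0.16, 0, 0], 0]]' | python3 nudge.py|egrep 'pos|force:'
for i in 1 2 3 4 5; do echo '[[0, [-0.02, 0, 0], 0], [0, [-0.04, 0, 0], 0], [0, [-0.06, 0, 0], 0], [0, [-0.08, 0, 0], 0], [0, [-0.08, 0, 0], 0]]' | python3 nudge.py|egrep 'pos|force:'; done
```

```text
ee_pos: [0.4721, -0.0405, 0.0472]
force: [-0.1, -0.3, 2.1]
gripper_force: 30.0
ee_pos: [0.4709, -0.0441, 0.0472]
force: [-0.6, 0.4, 1.3]
gripper_force: 30.0
ee_pos: [0.4696, -0.0479, 0.0472]
force: [-0.2, 0.5, 1.9]
gripper_force: 30.0
ee_pos: [0.4682, -0.0517, 0.0472]
force: [0.3, 1.7, 1.7]
gripper_force: 30.0
ee_pos: [0.467, -0.0555, 0.0472]
force: [1.1, 0.8, 2.9]
gripper_force: 30.0
ee_pos: [0.4659, -0.0585, 0.0472]
force: [2.7, 4.2, 0.9]
gripper_force: 30.0
```

```bash
for i in 1 2 3 4 5; do echo '[[0, [-0.02, 0, 0], 0], [0, [-0.04, 0, 0], 0], [0, [-0.04, 0, 0], 0]]' | python3 nudge.py|egrep 'pos|^force:'; done
```

```text
ee_pos: [0.4654, -0.06, 0.0472]
force: [1.9, 6.7, 1.4]
ee_pos: [0.4648, -0.0617, 0.0472]
force: [3.4, 8.5, 1.9]
ee_pos: [0.4643, -0.0634, 0.0472]
force: [3.1, 8.8, 1.5]
ee_pos: [0.4637, -0.0651, 0.0473]
force: [3.7, 10.1, 1.2]
ee_pos: [0.4631, -0.0668, 0.0473]
force: [4.1, 9.6, 1.4]
```

```bash
for i in 1 2 3 4 5; do echo '[[0, [-0.01, 0, 0], 0], [0, [-0.02, 0, 0], 0], [0, [-0.02, 0, 0], 0]]' | python3 nudge.py|egrep 'pos|^force:'; done
```

```text
ee_pos: [0.4629, -0.0676, 0.0473]
force: [5.4, 10.8, 2.8]
ee_pos: [0.4625, -0.0684, 0.0473]
force: [4.4, 11.9, 1.4]
ee_pos: [0.4622, -0.0692, 0.0473]
force: [4.3, 12.2, 1.8]
ee_pos: [0.4619, -0.0701, 0.0473]
force: [3.8, 13.0, 2.4]
ee_pos: [0.4616, -0.071, 0.0473]
force: [4.5, 13.0, 3.1]
```

```bash
python3 - <<'E'
from h import *
t=eyes.read_camera("top");s=eyes.read_camera("side");cv2.imwrite("pics/top4.png",t);cv2.imwrite("pics/side4.png",s)
t=t[160:245,265:365];s=s[125:205,220:300]
a=np.zeros((520,800,3),np.uint8)
t=cv2.resize(t,None,fx=4.4,fy=4.4,interpolation=2);s=cv2.resize(s,None,fx=4.2,fy=4.2,interpolation=2)
a[:s.shape[0],:s.shape[1]]=s;a[:t.shape[0],350:350+t.shape[1]]=t;cv2.imwrite("pics/g4.png",a)
E
```

```text
(no output)
```

View pics/g4.png

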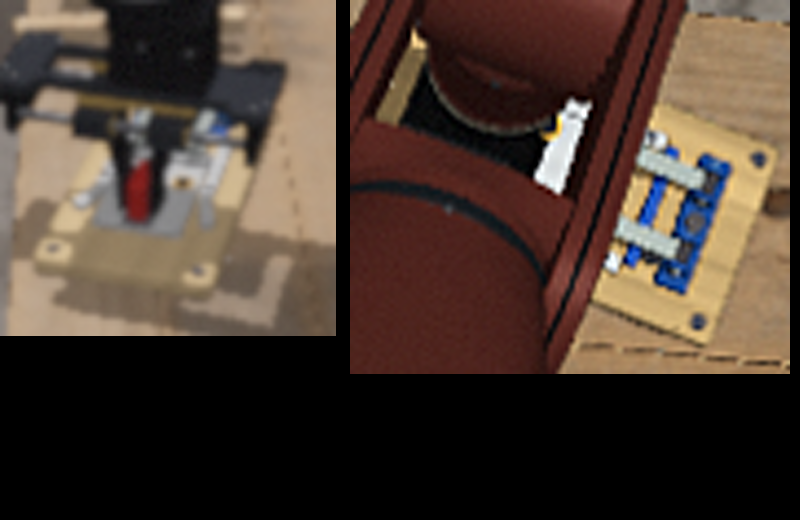

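The plate is between the rails and the clips are over its bevel; the arm hides the noses in the top view. The blue pad at (655,210) is still beyond the leading edge. I'll keep going in 1 mm steps.

```bash
for i in 1 2 3 4; do echo '[[0, [-0.01, 0, 0], 0], [0, [-0.02, 0, 0], 0], [0, [-0.02, 0, 0], 0]]' | python3 nudge.py|egrep 'pos|^force:'; done
```

```text
ee_pos: [0.4613, -0.0719, 0.0473]
force: [4.3, 14.0, 1.8]
ee_pos: [0.461, -0.0727, 0.0473]
force: [4.8, 13.9, 2.4]
ee_pos: [0.4607, -0.0736, 0.0473]
force: [5.3, 14.5, 2.9]
ee_pos: [0.4604, -0.0745, 0.0473]
force: [4.8, 15.3, 2.2]
```

```bash
for i in 1 2 3 4; do echo '[[0, [-0.01, 0, 0], 0], [0, [-0.02, 0, 0], 0], [0, [-0.02, 0, 0], 0]]' | python3 nudge.py|egrep 'pos|^force:'; done
```

```text
ee_pos: [0.4601, -0.0754, 0.0473]
force: [4.5, 15.2, 2.9]
ee_pos: [0.4597, -0.0763, 0.0473]
force: [6.0, 14.9, 2.2]
ee_pos: [0.4592, -0.0777, 0.0472]
force: [4.0, 10.8, 1.9]
ee_pos: [0.4587, -0.0792, 0.0472]
force: [3.0, 9.7, 1.9]
```

The force has peaked and is dropping, so the clips are on top of the ridge. I'll take smaller steps.

```bash
for i in 1 2 3 4; do echo '[[0, [-0.006, 0, 0], 0], [0, [-0.014, 0, 0], 0], [0, [-0.014, 0, 0], 0]]' | python3 nudge.py|egrep 'pos|^force:'; done
```

```text
ee_pos: [0.4584, -0.08, 0.0472]
force: [3.1, 10.3, 2.2]
ee_pos: [0.4582, -0.0807, 0.0472]
force: [2.9, 9.3, 1.6]
ee_pos: [0.458, -0.0813, 0.0472]
force: [3.6, 8.6, 1.4]
ee_pos: [0.4576, -0.0823, 0.0472]
force: [1.7, 6.8, 2.7]
```

```bash
for i in 1 2 3; do echo '[[0, [-0.006, 0, 0], 0], [0, [-0.012, 0, 0], 0], [0, [-0.012, 0, 0], 0]]' | python3 nudge.py|egrep 'pos|^force:'; done
```

```text
ee_pos: [0.4573, -0.0833, 0.0472]
force: [1.1, 5.7, 2.6]
ee_pos: [0.4568, -0.0849, 0.0472]
force: [-1.1, -0.1, 3.9]
ee_pos: [0.4564, -0.0862, 0.0471]
force: [-3.7, -6.3, 2.9]
```

```bash
for i in 1 2; do echo '[[0, [-0.006, 0, 0], 0], [0, [-0.012, 0, 0], 0], [0, [-0.012, 0, 0], 0]]' | python3 nudge.py|egrep 'pos|^force:'; done
```

```text
ee_pos: [0.4564, -0.0862, 0.0472]
force: [-2.9, -5.1, 2.0]
ee_pos: [0.4564, -0.0862, 0.0472]
force: [-2.0, -1.9, 1.8]
```

```bash
python3 - <<'E'
from h import *
t=eyes.read_camera("top");s=eyes.read_camera("side");cv2.imwrite("pics/top5.png",t);cv2.imwrite("pics/side5.png",s)
t=t[165:245,295:365];s=s[130:200,225:295]
a=np.zeros((480,800,3),np.uint8)
t=cv2.resize(t,None,fx=5.6,fy=5.6,interpolation=2);s=cv2.resize(s,None,fx=5.6,fy=5.6,interpolation=2)
a[:s.shape[0],:s.shape[1]]=s;a[:t.shape[0],400:400+t.shape[1]]=t;cv2.imwrite("pics/g5.png",a)
E
echo '[[0, [-0.006, 0, 0], 0], [0, [-0.01, 0, 0], 0], [0, [-0.01, 0, 0], 0]]' | python3 nudge.py|egrep 'pos|^force:'
```

```text
ee_pos: [0.4564, -0.0863, 0.0472]
force: [0.4, 1.9, 2.7]
```

View pics/g5.png

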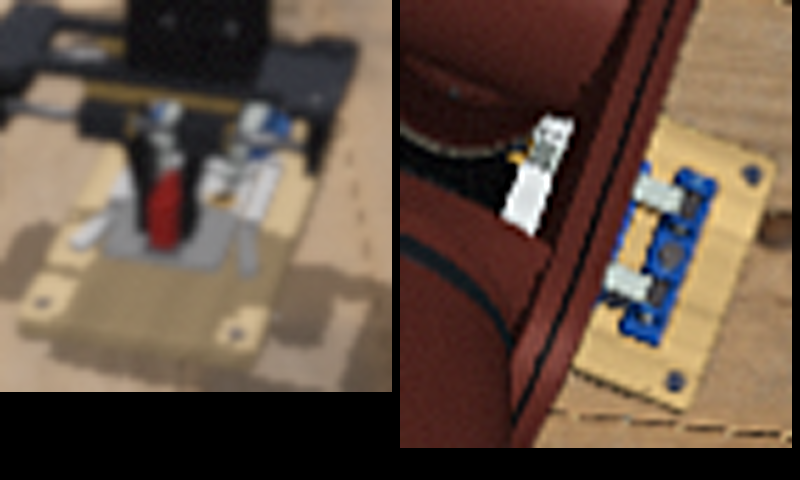

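The top view shows a clip nose at about (545,145) sitting on the white plate body behind the ridge. I'll feel gently for the pad.

```bash
for i in 1 2; do echo '[[0, [-0.006, 0, 0], 0], [0, [-0.01, 0, 0], 0], [0, [-0.01, 0, 0], 0]]' | python3 nudge.py|egrep 'pos|^force:'; done
```

```text
ee_pos: [0.4563, -0.0865, 0.0472]
force: [1.7, 5.5, 2.4]
ee_pos: [0.4563, -0.0867, 0.0471]
force: [2.9, 5.8, 2.4]
```

```bash
for i in 1 2; do echo '[[0, [-0.006, 0, 0], 0], [0, [-0.01, 0, 0], 0], [0, [-0.01, 0, 0], 0]]' | python3 nudge.py|egrep 'pos|^force:'; done
```

```text
ee_pos: [0.4562, -0.0871, 0.0472]
force: [2.6, 5.8, 3.0]
ee_pos: [0.456, -0.0876, 0.0472]
force: [2.3, 7.1, 3.1]
```

After the tug, the plate slides at a steady friction force of about 7 N, so it is on the flat behind the ridge. I'll relax the push, open and lift clear, then check.

The manual's scale: shifts go in units of 50 mm and turns go in units of 0.2 rad. Converting my numbers, 0.001 m is 0.02, 0.0005 m is 0.01.

```bash
echo '[[0, [0.01, 0, 0], 0], [0, [0.02, 0, 0], 0], [0, [0.02, 0, 0], 0]]' | python3 nudge.py|egrep 'pos|^force:'
echo '[[0.6, [0, 0, 0], 0], [0.6, [0, 0, 0], 0], [0.6, [0, 0, 0], 0], [0.6, [0, 0, 0], 0], [0.6, [0, 0, 0], 0], [0.6, [0, 0, 0], 0], [0.6, [0, 0, 0], 0], [0.6, [0, 0, 0], 0], [0.6, [0, 0, 0], 0]]' | python3 nudge.py
echo '[[0.6, [0, 0, -0.2], 0], [0.6, [0, 0, -0.6], 0], [0.6, [0, 0, -1.2], 0], [0.6, [0, 0, -1.8], 0], [0.6, [0.8, 0, -2.4], 0], [0.6, [1.6, 0, -3], 0], [0.6, [2.4, 0, -3.4], 0], [0.6, [3.2, 0, -3.4], 0], [0.6, [4, 0, -3.4], 0], [0.6, [4.8, 0, -3.4], 0], [0.6, [5.4, 0, -3.4], 0], [0.6, [5.4, 0, -3.4], 0], [0.6, [5.4, 0, -3.4], 0], [0.6, [5.4, 0, -3.4], 0]]' | python3 nudge.py
python3 - <<'E'
from h import *
t=eyes.read_camera("top");s=eyes.read_camera("side");cv2.imwrite("pics/top6.png",t);cv2.imwrite("pics/side6.png",s)
t=t[155:245,260:365];s=s[130:200,225:295]
a=np.zeros((480,800,3),np.uint8)
t=cv2.resize(t,None,fx=4.4,fy=4.4,interpolation=2);s=cv2.resize(s,None,fx=4.6,fy=4.6,interpolation=2)
a[:s.shape[0],:s.shape[1]]=s;a[:t.shape[0],330:330+t.shape[1]]=t;cv2.imwrite("pics/g6.png",a)
E
```

```text
ee_pos: [0.456, -0.0875, 0.0472]
force: [1.6, 3.5, 2.8]
time: 20.47
ee_pos: [0.4559, -0.0877, 0.0471]
eef_rot: [0.814, 0.581, -0.0, 0.0]
force: [0.2, 0.1, -0.1]
grip_width: 0.598
gripper_force: 0.0
time: 21.63
ee_pos: [0.543, 0.1677, 0.2173]
eef_rot: [0.813, 0.582, -0.0, 0.0]
force: [-0.3, 0.2, -0.4]
grip_width: 0.6
gripper_force: 0.0
```

View pics/g6.png

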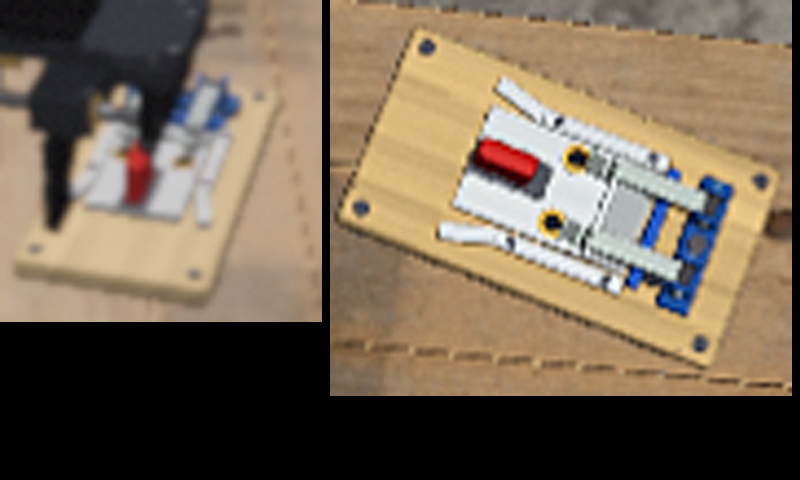

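Both clips lie across the ridge, with their nose tips at (590,165) and (567,230), behind the ridge line at x≈605. The plate is straight in the rails and the leading edge is close to the blue pad. I'll move the arm out of the view for one last close check.

In the tool's units: 0.17 m is 3.4, 0.14 m is 2.8.

```bash
echo '[[0.6, [0.6, 0, -0.6], 0], [0.6, [1.2, 0, -1], 0], [0.6, [2, 0, -1], 0], [0.6, [2.8, 0, -1], 0], [0.6, [3.4, 0, -1], 0], [0.6, [3.4, 0, -1], 0], [0.6, [3.4, 0, -1], 0]]' | python3 nudge.py|egrep 'pos|^force'
python3 - <<'E'
from h import *
t=eyes.read_camera("top");s=eyes.read_camera("side");cv2.imwrite("pics/top7.png",t);cv2.imwrite("pics/side7.png",s)
s0=cv2.imread("pics/side0.png")
t=cv2.resize(t[182:224,308:352],None,fx=9,fy=9,interpolation=0)
s1=cv2.resize(s[138:182,235:283],None,fx=8,fy=6.5,interpolation=0);s2=cv2.resize(s0[138:182,235:283],None,fx=8,fy=6.5,interpolation=0)
a=np.zeros((600,800,3),np.uint8);a[:t.shape[0],:t.shape[1]]=t;a[:286,400:784]=s1;a[300:586,400:784]=s2
cv2.imwrite("pics/g7.png",a)
E
```

```text
ee_pos: [0.5986, 0.3282, 0.2665]
force: [0.0, 0.0, -1.0]
```

View pics/g7.png

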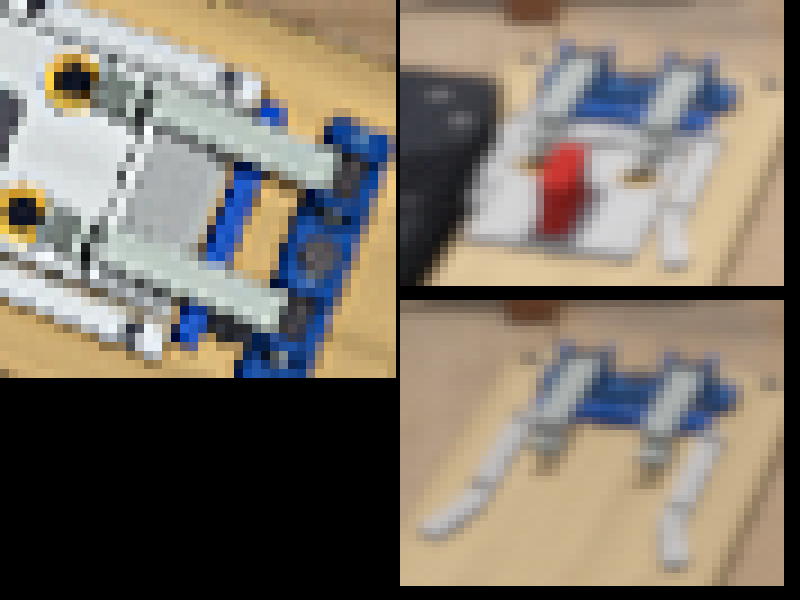

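```bash
python3 - <<'E'
from h import *
t=cv2.imread("pics/top7.png")
c0=J
# profile along jig x through y=+1.5, bilinear, at board-top plane z=.019
g=cv2.cvtColor(t,cv2.COLOR_BGR2HSV)
xs=np.arange(-16,72,1.)
for y in(-5,1.5,8):
    P=np.array([[*(J+e*x/1000+n*y/1000),.019] for x in xs]);p=proj("top",P).astype(np.float32)
    v=cv2.remap(t,p[:,0].reshape(1,-1),p[:,1].reshape(1,-1),cv2.INTER_LINEAR)[0]
    print(y,[(int(x),*map(int,c)) for x,c in zip(xs,v) if 42<=x<=60])
    print("  ridge",[(int(x),int(c[1])) for x,c in zip(xs,v) if 15<=x<=34])
E
```

```text
-5 [(42, 176, 175, 170), (43, 177, 175, 171), (44, 178, 175, 172), (45, 178, 175, 172), (46, 179, 177, 173), (47, 181, 180, 175), (48, 183, 182, 178), (49, 183, 184, 180), (50, 180, 184, 181), (51, 154, 166, 171), (52, 125, 144, 156), (53, 99, 112, 126), (54, 106, 79, 73), (55, 128, 56, 26), (56, 159, 58, 9), (57, 179, 73, 19), (58, 192, 85, 28), (59, 191, 86, 35), (60, 184, 88, 46)]
  ridge [(15, 225), (16, 225), (17, 225), (18, 226), (19, 226), (20, 227), (21, 227), (22, 221), (23, 195), (24, 175), (25, 178), (26, 204), (27, 227), (28, 218), (29, 194), (30, 167), (31, 165), (32, 170), (33, 177), (34, 177)]
1.5 [(42, 176, 175, 171), (43, 176, 175, 171), (44, 176, 175, 171), (45, 177, 176, 171), (46, 178, 177, 172), (47, 180, 180, 173), (48, 182, 182, 176), (49, 182, 185, 180), (50, 183, 188, 184), (51, 161, 176, 181), (52, 128, 155, 172), (53, 89, 124, 151), (54, 106, 93, 95), (55, 134, 76, 51), (56, 173, 71, 20), (57, 187, 79, 25), (58, 194, 84, 28), (59, 196, 87, 33), (60, 192, 93, 50)]
  ridge [(15, 218), (16, 217), (17, 217), (18, 218), (19, 219), (20, 220), (21, 222), (22, 223), (23, 193), (24, 164), (25, 148), (26, 183), (27, 208), (28, 212), (29, 193), (30, 179), (31, 177), (32, 178), (33, 178), (34, 177)]
8 [(42, 176, 175, 170), (43, 177, 176, 170), (44, 177, 175, 170), (45, 177, 175, 170), (46, 178, 176, 171), (47, 179, 177, 173), (48, 181, 180, 176), (49, 181, 183, 180), (50, 180, 185, 184), (51, 169, 181, 185), (52, 143, 166, 179), (53, 113, 147, 169), (54, 107, 120, 134), (55, 134, 93, 77), (56, 169, 76, 30), (57, 185, 79, 24), (58, 190, 83, 28), (59, 191, 83, 30), (60, 182, 85, 44)]
  ridge [(15, 220), (16, 221), (17, 221), (18, 222), (19, 223), (20, 224), (21, 220), (22, 212), (23, 194), (24, 183), (25, 188), (26, 205), (27, 213), (28, 209), (29, 191), (30, 177), (31, 171), (32, 174), (33, 175), (34, 175)]
```

```bash
python3 -c "
from plant import r, eyes
print(r.sign_off())"
```

```text
the job is handed in; nothing more can be done
None
```

I slid the drill-guide plate home, let go and handed the job in at about 22 s: the forces and last pictures show both clips snapped behind the ridge, and the leading edge stops about 2 mm short of the blue stop pad.

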